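# Find the heavier check weight and show it to the inspection camera

## Robot

A 6-joint arm with a two-finger parallel gripper is mounted at the origin on the work surface. World frame = base frame: x ahead of the robot, y to its left, z up, the work surface at z = 0. Lengths are in m, angles in rad, forces in N, time in s.
With the tool pointing down it reaches from about 0.4 to 0.825 m from the base axis. Payload 7 kg.
Tool frame: the origin (TCP) lies at the very end of the fingers, on their centre line; the grasp point (between the pads) lies 19 mm behind it; z points along the fingers, y is the direction in which the jaws open and shut (so a half turn about z gives the same grasp; the last joint's range is limited). The gripper opens to 88 mm and grips with 3 to 60 N. Pads are 19 mm wide; open, the fingers measure 130 mm over their backs; the gripper's body (78 mm by 193 mm) begins 47 mm behind the grasp point.
Start: joints at [-0.982, 0.359, 0.012, 0, -1.224, -0.288], TCP at [0.2, -0.645, 0.227] pointing down, gripper open.
Joint ranges: [-3.07, 3.07], [-1.43, 2.12], [-1.02, 1.25], [-3.03, 1.67], [-3.05, -0], [-3.03, 3.03]. Speed limits (rad/s): [2.39, 2.39, 3.01, 3.14, 3.14, 3.14].

## Interface

Orientations are given as [roll, pitch, yaw] about the fixed x, y, z axes, in that order (R = Rz(yaw) Ry(pitch) Rx(roll)).
In Python, from station import arm, eyes, job, outline_of gives the robot as it stands.
- The arm moves only by the tool apply_moves, never from a script. Its argument "moves" is a list of rows, each a list of 5 numbers: the opening, from -1 (shut) to 1 (fully open), then the shift along the tool's x, y, z in m, then the turn about the tool's z in rad. A call has 1 to 12 rows; each row shifts and turns the commanded pose from where the row before left it, along the tool's axes as they then stand; what a row does not reach is not made up. A row lasts 1/12 s, in which the tool goes at most 41.7 mm and 7.16 degrees, less where a joint would pass 70% of its speed; a pose out of reach is approached as far as the arm can. A call with a gripper value outside its range is refused whole. The fingers move at their own pace and stop on an object; "newtons" is the grip in N (left out, the last holds). Time passes only in rows, so rows that do not move let the fingers close. It gives the time, the measured TCP pose, the force and the opening at its end, in the units of the state.
- arm.get_state(): the state, without advancing time (a new reading comes with each control period).
- eyes.grab_frame(name): name is "scene" or "side" or "wrist"; returns a dict with "color" (400x640x3 uint8, red, green, blue), "z_map" (400x640 float32, m along the optical axis (not along the pixel's ray), 0 where there is no reading), "camera_matrix" (3x3 intrinsics, pixels), "extrinsics" (4x4, takes a point from camera to world coordinates). Camera axes: x right, y up, looking along -z (the intrinsics and any distortion apply to the point x, -y, -z); pixel columns grow to the right and rows downward; lengths in m; the calibration is good to about 2 mm. The wrist camera is an equidistant fisheye: a pixel r from the principal point sees the ray r / f radians off the axis. A picture is of the moment at which its call begins.
- job.job_done(): hands the job in, once; it reports no verdict.
Trained networks look in a picture, given as the dict that the camera call returned (one of the last four; its "shot" number tells which), for a name from the list of things; names that differ only in an ending like _2 or _b are one class to them, and where a whole thing is asked for, a point or a joint stands for the part that bears it (a point fixed in the world has none). Each returns a list of dicts, best first, with "score" (0 to 1); they miss things now and then, are a little off and sometimes report something else, mostly with a low value. They report only what shows in the picture. A call takes as long as a camera call. They do not tell look-alikes from the thing itself.
- outline_of(label, picture): "region" (400x640 bool, what is visible of it) and "extent" ([left, top, right, bottom] in pixels, round what is visible of it).
The state is a dict: "t": time; "q": joint angles; "qd": joint speeds; "joint_efforts": joint torques, N m; "eef_pos": TCP position; "ee_rot": TCP orientation; "force": force on the tool from outside, world axes, zero at the start; "moment": the same for the moment, N m; "width": finger opening in m.
Only numpy, scipy, OpenCV 4.12 (cv2) and the standard library are available. Lean on these libraries where they do the work, as an engineer would, in place of code of your own. Each camera call takes 0.05 s, during which the arm holds its last target.

## Task

Press the green start button of the inspection camera fully down and let it spring back. Then lift the two identical-looking brass weights in turn, each about 10 cm up, to feel which is heavier (one has lost its filling); stand the lighter one gently back upright on a saucer, without dropping either, and leave the other things on the desk where they are. Finish while holding the heavier weight upright and still in the gripper, centred about 10 cm above the camera's round window, and do not let go.

Things in the scene. Friction and masses are not known exactly. Their poses are not given: they have to be found in the camera images.
- weight_p: closed brass weight, one of two alike: round base 46 mm dia, 30 mm high; plain round grip stem 22 mm dia from 30 to 62 mm above the underside; origin at the centre of the underside, z up the stem. Starts upright on a saucer. One of the two (drawn anew each time) has a heavy filling loose on the inner floor of its base, the other a light plug: in all 0.50 to 0.63 kg against 0.28 to 0.37 kg
- weight_q: closed brass weight, one of two alike: round base 46 mm dia, 30 mm high; plain round grip stem 22 mm dia from 30 to 62 mm above the underside; origin at the centre of the underside, z up the stem. Starts upright on a saucer. One of the two (drawn anew each time) has a heavy filling loose on the inner floor of its base, the other a light plug: in all 0.50 to 0.63 kg against 0.28 to 0.37 kg
- saucer_1: fixed round saucer, black with a flat blue felt top, 90 mm diameter, 8 mm high, one weight stands on it (within 6 mm of its centre); origin at the centre of its underside on the desk; the one on the robot's left
- saucer_2: fixed round saucer, black with a flat blue felt top, 90 mm diameter, 8 mm high, one weight stands on it (within 6 mm of its centre); origin at the centre of its underside on the desk; the one on the robot's right
- camera_unit: fixed low grey box of an upward-looking inspection camera, 90 x 150 x 40 mm (x, y, z); origin at the centre of its underside. On its top: the round black-rimmed glass window (54 mm over the rim) 35 mm to its +y, the green start button 45 mm to its -y
- window (a point): centre of the camera's round window, on its surface, 42 mm above the desk
- start_button (a joint): travel of the green spring push button: 0 released, 0.006 m fully down; fully down takes about 5 N straight down, and it springs back by itself
- start_button_top (a point): centre of the top face of the start button (30 mm diameter)
- calculator: loose desk calculator, 125 x 76 x 14 mm, black, lying between the saucers; origin at the centre of its underside, x along its length; not to be disturbed
- thermometer: loose yellow pistol-shaped infrared thermometer lying on its side, about 125 x 115 x 55 mm; origin under its head; not to be disturbed
- black_collar: loose black rubber-coated collar, 76 mm outer, 44 mm inner diameter, 24 mm high; origin at the centre of its underside; not to be disturbed
- calliper_case: loose flat blue case, 80 x 220 x 22 mm; origin at the centre of its underside, y along its length; not to be disturbed
- pencil: loose yellow and black pencil, 146 mm long, 10 mm thick, lying along its x; origin near its middle on the desk; not to be disturbed
Not all that is in view belongs to the job. Leave any blue or pink look-alike of the weight_q alone. Of the things that look like the camera_unit, the smaller one is meant.

How it is judged:
By the outcome, as a careful person would: the job done as asked, in the order asked, and still so for the second after the job is handed in, while the arm keeps its last pose, push and grip.
It also fails if it takes over 72 s, if anything falls off the work surface, if the arm or the gripper's body presses on something with over 40 N, if the wrist force passes 120 N, or if a joint passes its speed limit or range.

## Working session

There is one attempt and no reset: what is moved stays moved. The work goes in short steps, Python scripts to look and compute and a tool call to move; the robot and the scene stay as the last step left them, time stands still between calls to the robot, and variables do not carry over. Pictures are saved under pics/ and viewed, and the job is handed in when it is done.

Besides the shell and the picture viewer there is one more tool, called after "Request:" as name(argument=value, ...) on one line, values as JSON. apply_moves: Moves the arm, as the interface text tells. Its arguments: {"type":"object","properties":{"moves":{"type":"array","items":{"type":"array","items":{"type":"number"}}},"newtons":{"type":"number"}},"required":["moves"]}

```bash
mkdir -p pics; ls
cat > h.py <<'E'
import numpy as np, cv2
from station import arm, eyes, job, outline_of
def save(p,name): cv2.imwrite('pics/'+name+'.png', cv2.cvtColor(p['color'],cv2.COLOR_RGB2BGR))
def world(p,fisheye=False):
    K=np.array(p['camera_matrix']);z=p['z_map'];h,w=z.shape
    u,v=np.meshgrid(np.arange(w),np.arange(h))
    a=(u-K[0,2])/K[0,0];b=(v-K[1,2])/K[1,1]
    if fisheye:
        r=np.hypot(a,b)+1e-9; t=np.tan(np.minimum(r,1.5))/r; a=a*t;b=b*t
    P=np.stack([a*z,-b*z,-z],-1); T=np.array(p['extrinsics'])
    W=P@T[:3,:3].T+T[:3,3]; W[z==0]=np.nan; return W
E
python3 - <<'E'
from h import *
s=arm.get_state(); print({k:np.round(v,4) for k,v in s.items()})
for n in ['scene','side']:
    p=eyes.grab_frame(n); save(p,n+'0'); W=world(p)
    for l in ['weight_p','saucer_1','camera_unit','start_button','calculator','thermometer','black_collar','calliper_case','pencil']:
        for o in outline_of(l,p)[:4]:
            r=o['region']; Q=W[r]; Q=Q[~np.isnan(Q[:,0])]
            if len(Q): print(n,l,round(o['score'],2),o['extent'],np.round(np.median(Q,0),3),np.round(np.percentile(Q,2,axis=0),3),np.round(np.percentile(Q,98,axis=0),3))
E
```

```text
pics
{'t': np.float64(0.0), 'q': array([-9.8190e-01,  3.5940e-01,  1.1100e-02, -3.0000e-04, -1.2241e+00,
       -2.8810e-01]), 'qd': array([ 0.001 , -0.0004, -0.0006,  0.0003,  0.0019, -0.0002]), 'joint_efforts': array([ 8.00000e-04, -5.82724e+01,  2.93055e+01,  6.99670e+00,
        7.10000e-03, -2.00000e-04]), 'eef_pos': array([ 0.1998, -0.6442,  0.2256]), 'ee_rot': array([ 3.1399e+00, -2.0000e-04, -2.8410e+00]), 'force': array([ 0.2084, -0.1328, -0.9639]), 'moment': array([ 0.0067, -0.0422,  0.0143]), 'width': np.float64(0.0875)}
scene weight_p 0.93 [219.5, 213.4, 233.8, 238.3] [ 0.478 -0.229  0.037] [ 0.454 -0.249  0.009] [ 0.491 -0.208  0.071]
scene weight_p 0.8 [382.8, 166.6, 397.3, 186.0] [0.439 0.254 0.036] [ 0.366  0.237 -0.001] [0.454 0.3   0.072]
scene weight_p 0.79 [259.6, 204.0, 281.6, 230.2] [ 0.47  -0.108  0.029] [ 0.443 -0.127 -0.001] [ 0.485 -0.083  0.063]
scene weight_p 0.67 [215.3, 181.5, 233.1, 209.1] [ 0.346 -0.2    0.029] [ 0.318 -0.219 -0.001] [ 0.359 -0.179  0.063]
scene saucer_1 0.68 [207.6, 227.4, 241.0, 250.0] [ 0.488 -0.235  0.007] [ 0.441 -0.271 -0.002] [ 
[... 1991 characters left out ...]

side camera_unit 0.6 [473.1, 176.6, 509.2, 242.3] [ 0.174 -0.308  0.055] [ 0.126 -0.426  0.016] [ 0.234 -0.239  0.074]
side start_button 0.41 [313.4, 161.3, 325.3, 168.7] [ 0.609 -0.088  0.06 ] [ 0.598 -0.102  0.053] [ 0.622 -0.078  0.065]
side calculator 0.76 [313.4, 212.1, 366.4, 255.2] [0.409 0.017 0.014] [ 0.356 -0.022  0.005] [0.473 0.049 0.02 ]
side thermometer 0.67 [124.3, 229.4, 182.3, 275.1] [0.652 0.423 0.039] [0.609 0.343 0.007] [0.697 0.483 0.057]
side black_collar 0.69 [364.4, 125.1, 384.7, 145.8] [ 0.639 -0.361  0.02 ] [ 0.605 -0.394  0.001] [ 0.675 -0.324  0.026]
side pencil 0.46 [300.0, 129.4, 314.3, 158.6] [ 0.763 -0.17   0.007] [ 0.7   -0.199 -0.003] [ 0.828 -0.143  0.012]
```

Run:
```python
import cv2
a=cv2.imread('pics/scene0.png');cv2.imwrite('pics/s0c.png',cv2.resize(a[130:330,110:510],(800,400),interpolation=cv2.INTER_CUBIC))
a=cv2.imread('pics/side0.png');cv2.imwrite('pics/d0c.png',cv2.resize(a[110:310,110:510],(800,400),interpolation=cv2.INTER_CUBIC))
```

```text
(no output)
```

View pics/s0c.png

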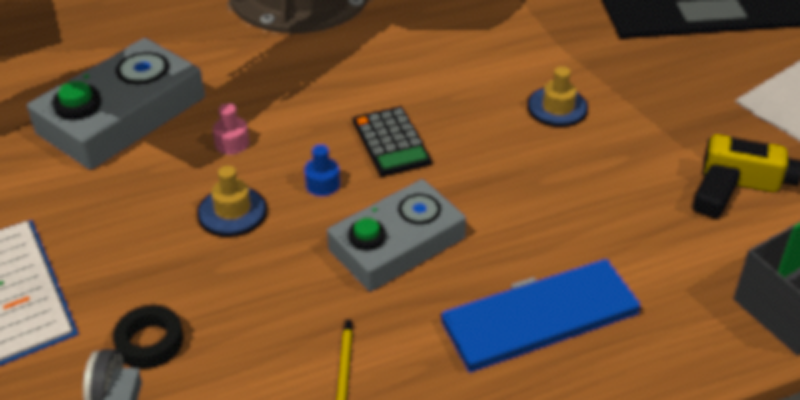

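View pics/d0c.png

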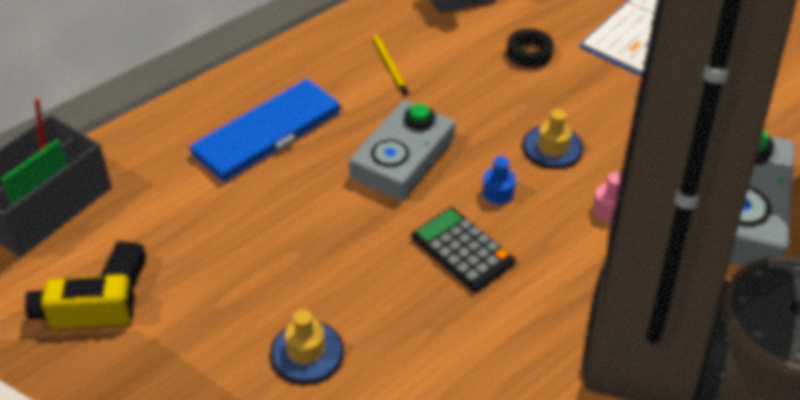

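```bash
cat > fit.py <<'E'
from h import *
from scipy.optimize import least_squares
pts=[];
for n in ['scene','side']:
    p=eyes.grab_frame(n); W=world(p).reshape(-1,3); c=p['color'].reshape(-1,3).astype(int); ok=~np.isnan(W[:,0]); pts.append((W[ok],c[ok]))
def circ(Q,r,x0):
    f=lambda x:np.hypot(Q[:,0]-x[0],Q[:,1]-x[1])-r
    return least_squares(f,x0,loss='soft_l1',f_scale=.002)
for nm,g in [('right',(.472,-.228)),('left',(.432,.262))]:
    for i,(W,c) in enumerate(pts):
        d=np.hypot(W[:,0]-g[0],W[:,1]-g[1])
        br=(c[:,0]>c[:,2]*1.5)&(d<.04)
        for lab,z0,z1,r in [('stem',.044,.064,.011),('base',.014,.033,.023)]:
            Q=W[br&(W[:,2]>z0)&(W[:,2]<z1)]
            if len(Q)>4: print(nm,i,lab,len(Q),circ(Q,r,g).x.round(4))
        Q=W[br&(W[:,2]>.066)]; print(nm,i,'top',len(Q),Q.mean(0).round(4) if len(Q) else '')
        bl=(c[:,2]>c[:,0]*1.2)&(d<.06)&(W[:,2]<.015)&(W[:,2]>.004)
        Q=W[bl]; h=cv2.minEnclosingCircle((Q[:,:2]*1000).astype(np.float32)); print(nm,i,'saucer',len(Q),np.round(h[0],1),h[1],np.median(Q[:,2]).round(4))
for i,(W,c) in enumerate(pts):
    near=(np.abs(W[:,0]-.6)<.1)&(np.abs(W[:,1]+.05)<.12)
    gr=near&(c[:,1]>c[:,0]*1.5)&(c[:,1]>c[:,2]*1.5)&(W[:,2]>.045)
    Q=W[gr]; h=cv2.minEnclosingCircle((Q[:,:2]*1000).astype(np.float32));print(i,'button',len(Q),np.round(h[0],1),h[1],Q.mean(0).round(4),np.percentile(Q[:,2],[10,50,90,98]).round(4))
    top=near&(W[:,2]>.036)&(W[:,2]<.046); Q=W[top]
    rr=cv2.minAreaRect((Q[:,:2]*1000).astype(np.float32)); print(i,'boxtop',len(Q),rr)
    bl=near&(c[:,2]>c[:,0]*1.5)&(W[:,2]>.036)&(W[:,2]<.05)&(W[:,0]>.53); Q=W[bl];print('blue lens',len(Q),Q.mean(0).round(4) if len(Q) else '')
E
python3 fit.py
```

```text
right 0 stem 54 [ 0.4664 -0.2271]
right 0 base 103 [ 0.4666 -0.2277]
right 0 top 42 [ 0.4685 -0.2274  0.0699]
right 0 saucer 310 [ 473.6 -229.1] 42.51912307739258 0.0076
right 1 stem 35 [ 0.4685 -0.2258]
right 1 base 75 [ 0.4693 -0.2257]
right 1 top 35 [ 0.4669 -0.2241  0.069 ]
right 1 saucer 189 [ 467.4 -224.2] 42.10676574707031 0.0074
left 0 stem 42 [0.4296 0.2599]
left 0 base 81 [0.4298 0.2605]
left 0 top 38 [0.4322 0.2584 0.0697]
left 0 saucer 192 [432.1 259. ] 41.646141052246094 0.0075
left 1 stem 47 [0.4322 0.2623]
left 1 base 93 [0.432  0.2615]
left 1 top 60 [0.4306 0.2626 0.0689]
left 1 saucer 386 [425.6 263.8] 43.09386444091797 0.0071
0 button 135 [611.8 -93. ] 18.12718963623047 [ 0.616  -0.0946  0.0583] [0.0518 0.0596 0.0631 0.0641]
0 boxtop 1339 ((599.6627197265625, -51.321807861328125), (93.26775360107422, 152.07485961914062), 17.305313110351562)
blue lens 32 [ 0.5892 -0.0169  0.0428]
1 button 85 [607.7 -89.1] 18.06972312927246 [ 0.6083 -0.0883  0.0582] [0.0513 0.059  0.0629 0.0645]
1 boxtop 920 ((596.7675170898438, -46.48564910888672), (91.9210433959961, 153.09474182128906), 16.263290405273438)
blue lens 27 [ 0.5898 -0.0172  0.0425]
```

```bash
cat >> h.py <<'E'
from scipy.spatial.transform import Rotation as R
def togo(tgt):
    s=arm.get_state(); Rm=R.from_euler('xyz',s['ee_rot'])
    d=Rm.inv().apply(np.array(tgt)-s['eef_pos']); n=np.linalg.norm(d)
    print('t',round(float(s['t']),2),'pos',s['eef_pos'].round(4),'rot',s['ee_rot'].round(4),'q',s['q'].round(2),'F',s['force'].round(2),'w',round(float(s['width']),4))
    print('tool d',d.round(4),'rows',n/.0417)
E
python3 -c "
from h import *
togo((.611,-.092,.12));togo((.611,-.092,.2))"
```

```text
t 1.1 pos [ 0.2    -0.6447  0.2266] rot [-3.1416 -0.     -2.8408] q [-0.98  0.36  0.01  0.   -1.22 -0.29] F [-0.31  0.72 -0.16] w 0.0878
tool d [-0.5563  0.4061  0.1066] rows 16.714361571035614
t 1.1 pos [ 0.2    -0.6447  0.2266] rot [-3.1416 -0.     -2.8408] q [-0.98  0.36  0.01  0.   -1.22 -0.29] F [-0.31  0.72 -0.16] w 0.0878
tool d [-0.5563  0.4061  0.0266] rows 16.530103591390706
```

Request:
apply_moves(moves=[[-1,-0.0278,0.0203,0.002,0],[-1,-0.0278,0.0203,0.002,0],[-1,-0.0278,0.0203,0.002,0],[-1,-0.0278,0.0203,0.002,0],[-1,-0.0278,0.0203,0.002,0],[-1,-0.0278,0.0203,0.002,0],[-1,-0.0278,0.0203,0.002,0],[-1,-0.0278,0.0203,0.002,0],[-1,-0.0278,0.0203,0.002,0],[-1,-0.0278,0.0203,0.002,0]])

```text
t: 1.93
eef_pos: [0.4061, -0.367, 0.2068]
ee_rot: [-3.141, 0.0, -2.841]
force: [0.8, -0.7, -0.5]
width: 0.0266
```

Request:
apply_moves(moves=[[-1,-0.0278,0.0203,0.005,0],[-1,-0.0278,0.0203,0.005,0],[-1,-0.0278,0.0203,0.005,0],[-1,-0.0278,0.0203,0.005,0],[-1,-0.0278,0.0203,0.005,0],[-1,-0.0278,0.0203,0.005,0],[-1,-0.0278,0.0203,0.005,0],[-1,-0.0278,0.0203,0.005,0],[-1,-0.0278,0.0203,0.005,0],[-1,-0.0278,0.0203,0.005,0],[-1,0,0,0,0]])

```text
t: 2.85
eef_pos: [0.6136, -0.0881, 0.1553]
ee_rot: [3.142, 0.0, -2.837]
force: [0.9, -1.0, 1.3]
width: 0.0002
```

```bash
python3 -c "
from h import *
togo((.611,-.092,.066))
p=eyes.grab_frame('wrist');save(p,'w1')
print(p['camera_matrix'])
W=world(p,True);c=p['color'].astype(int)
near=(np.abs(W[...,0]-.6)<.1)&(np.abs(W[...,1]+.05)<.12)
g=near&(c[...,1]>c[...,0]*1.5)&(c[...,1]>c[...,2]*1.5)&(W[...,2]>.045)
Q=W[g];print(len(Q),Q.mean(0),cv2.minEnclosingCircle((Q[:,:2]*1000).astype(np.float32)),np.percentile(Q[:,2],[10,50,90]))
"
```

```text
t 2.85 pos [ 0.6136 -0.0881  0.1553] rot [ 3.1416e+00  1.0000e-04 -2.8374e+00] q [ 0.17  0.32 -0.21 -0.   -1.04 -1.44] F [ 0.86 -1.    1.32] w 0.0002
tool d [ 0.0037 -0.003   0.0893] rows 2.1439949499396653
[[309.70691629   0.         322.42511349]
 [  0.         309.70691629 199.80744177]
 [  0.           0.           1.        ]]
1001 [ 0.61099393 -0.0911758   0.0612672 ] ((613.1546020507812, -90.99693298339844), 16.417057037353516) [0.05954009 0.06195424 0.06290055]
```

View pics/w1.png

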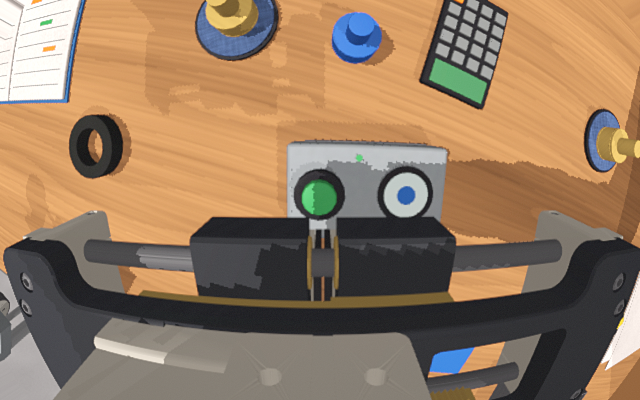

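Request:
apply_moves(moves=[[-1,0.003,-0.002,0.03,0],[-1,0.0,-0.001,0.03,0],[-1,0,0,0.02,0],[-1,0,0,0.006,0],[-1,0,0,0,0],[-1,0,0,0,0]])

```text
t: 3.4
eef_pos: [0.6092, -0.0964, 0.0715]
ee_rot: [-3.141, 0.001, -2.841]
force: [0.4, 0.4, 0.0]
width: 0.0003
```

Request:
apply_moves(moves=[[-1,0,0,0.002,0],[-1,0,0,0.002,0],[-1,0,0,0.002,0],[-1,0,0,0,0],[-1,0,0,0,0]])

```text
t: 3.82
eef_pos: [0.6088, -0.0959, 0.0649]
ee_rot: [-3.142, 0.0, -2.841]
force: [-0.3, -0.1, 0.5]
width: 0.0004
```

Request:
apply_moves(moves=[[-1,-0.0032,0.0036,0,0],[-1,0,0,0.002,0],[-1,0,0,0.002,0],[-1,0,0,0.002,0],[-1,0,0,0,0],[-1,0,0,0,0]])

```text
t: 4.32
eef_pos: [0.6113, -0.0913, 0.0588]
ee_rot: [-3.141, 0.001, -2.841]
force: [0.7, 1.4, 3.7]
width: 0.0004
```

Request:
apply_moves(moves=[[-1,0,0,0.001,0],[-1,0,0,0.001,0],[-1,0,0,0.001,0],[-1,0,0,0,0],[-1,0,0,0,0]])

```text
t: 4.73
eef_pos: [0.6113, -0.0914, 0.0563]
ee_rot: [-3.141, 0.001, -2.841]
force: [0.7, 4.1, 7.4]
width: 0.0005
```

Request:
apply_moves(moves=[[-1,0,0,0.001,0],[-1,0,0,0,0],[-1,0,0,0,0]])

```text
t: 4.98
eef_pos: [0.6113, -0.0914, 0.0561]
ee_rot: [-3.141, 0.002, -2.84]
force: [-3.4, 4.9, 15.3]
width: 0.0004
```

Request:
apply_moves(moves=[[-1,0,0,0.001,0],[-1,0,0,0,0],[-1,0,0,0,0]])

```text
t: 5.23
eef_pos: [0.6114, -0.0914, 0.056]
ee_rot: [-3.141, 0.002, -2.84]
force: [-4.7, 5.6, 21.3]
width: 0.0004
```

Request:
apply_moves(moves=[[-1,0,0,-0.005,0],[-1,0,0,-0.01,0],[-1,0,0,-0.02,0],[-1,0,0,-0.03,0],[-1,0,0,-0.02,0],[-1,0,0,0,0]])

```text
t: 5.73
eef_pos: [0.6124, -0.0921, 0.1431]
ee_rot: [-3.14, 0.005, -2.84]
force: [1.2, 0.1, 1.2]
width: 0.0005
```

```bash
python3 -c "
from h import *
togo((.4675,-.2268,.14))
p=eyes.grab_frame('wrist');save(p,'w2')
W=world(p,True);c=p['color'].astype(int)
near=(np.abs(W[...,0]-.6)<.1)&(np.abs(W[...,1]+.05)<.12)
g=near&(c[...,1]>c[...,0]*1.5)&(c[...,1]>c[...,2]*1.5)&(W[...,2]>.045)
Q=W[g];print(len(Q),Q.mean(0),np.percentile(Q[:,2],[10,50,90]))
"
```

```text
t 5.73 pos [ 0.6124 -0.0921  0.1431] rot [-3.1395  0.0048 -2.8404] q [ 0.17  0.33 -0.23  0.   -1.   -1.44] F [1.19 0.14 1.25] w 0.0005
tool d [ 0.1784 -0.0856  0.0024] rows 4.745716496356396
1098 [ 0.61090849 -0.09127722  0.06119152] [0.05906469 0.06193324 0.06291272]
```

Button back at its released height (0.062). Now on to the right weight.

Request:
apply_moves(moves=[[1,0.0255,-0.0122,0,0],[1,0.0255,-0.0122,0,0],[1,0.0255,-0.0122,0,0],[1,0.0255,-0.0122,0,0],[1,0.0255,-0.0122,0,0],[1,0.0255,-0.0122,0,0],[1,0.0254,-0.0124,0,0],[1,0,0,0,0],[1,0,0,0,0],[1,0,0,0,0]])

```text
t: 6.62
eef_pos: [0.4651, -0.2263, 0.1379]
ee_rot: [3.141, -0.001, -2.842]
force: [0.9, -0.1, 1.0]
width: 0.0615
```

```bash
cat > wf.py <<'E'
from h import *
import sys
from scipy.optimize import least_squares
g=(float(sys.argv[1]),float(sys.argv[2]))
p=eyes.grab_frame('wrist');save(p,sys.argv[3])
W=world(p,True).reshape(-1,3);c=p['color'].reshape(-1,3).astype(int)
d=np.hypot(W[:,0]-g[0],W[:,1]-g[1]);br=(c[:,0]>c[:,2]*1.5)&(d<.04)
Q=W[br&(W[:,2]>.067)&(W[:,2]<.075)]
if len(Q)>5: print('top',len(Q),Q.mean(0).round(4),cv2.minEnclosingCircle((Q[:,:2]*1000).astype(np.float32)))
for lab,z0,z1,r in [('stem',.044,.064,.011),('base',.014,.033,.023)]:
    Q=W[br&(W[:,2]>z0)&(W[:,2]<z1)]
    if len(Q)>5: print(lab,len(Q),least_squares(lambda x:np.hypot(Q[:,0]-x[0],Q[:,1]-x[1])-r,g,loss='soft_l1',f_scale=.002).x.round(4))
togo((g[0],g[1],.041))
E
python3 wf.py .4675 -.2268 w3
```

```text
top 613 [ 0.4676 -0.225   0.0701] ((467.8466491699219, -224.9866485595703), 11.06091594696045)
stem 146 [ 0.4683 -0.2246]
base 138 [ 0.4685 -0.2246]
t 6.67 pos [ 0.4656 -0.226   0.138 ] rot [ 3.1411e+00 -1.0000e-03 -2.8410e+00] q [-0.07  0.18 -0.45 -0.   -0.94 -1.2 ] F [ 0.1  -0.54  0.5 ] w 0.0656
tool d [-0.0017 -0.0014  0.097 ] rows 2.3272187680416363
```

View pics/w3.png

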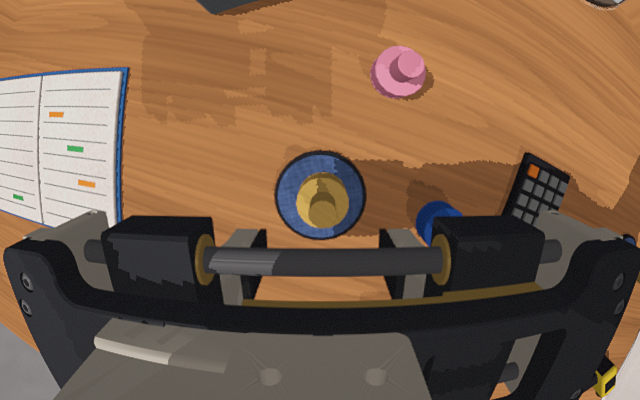

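Request:
apply_moves(moves=[[1,-0.0024,0,0,0],[1,0,0,0.025,0],[1,0,0,0.03,0],[1,0,0,0.02,0],[1,0,0,0.015,0],[1,0,0,0.007,0],[1,0,0,0,0],[1,0,0,0,0],[1,0,0,0,0]], newtons=40)

```text
t: 7.42
eef_pos: [0.469, -0.2254, 0.0424]
ee_rot: [-3.141, 0.001, -2.84]
force: [-0.1, -1.2, 0.9]
width: 0.0875
```

```bash
python3 wf.py .468 -.2252 w4
```

```text
top 376 [ 0.4676 -0.2249  0.0698] ((468.09515380859375, -224.9602508544922), 11.295001029968262)
stem 532 [ 0.4683 -0.2247]
base 450 [ 0.4685 -0.2246]
t 7.47 pos [ 0.469  -0.2254  0.0426] rot [-3.1408e+00  1.6000e-03 -2.8403e+00] q [-0.07  0.31 -0.56  0.   -0.71 -1.2 ] F [ 0.48  0.21 -0.11] w 0.0875
tool d [0.0009 0.0005 0.0016] rows 0.04473848746174975
```

View pics/w4.png

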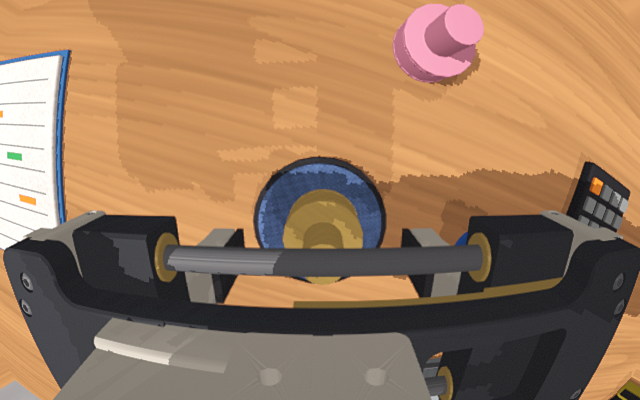

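Request:
apply_moves(moves=[[-1,0.001,0.0005,0.001,0],[-1,0,0,0,0],[-1,0,0,0,0],[-1,0,0,0,0],[-1,0,0,0,0],[-1,0,0,0,0],[-1,0,0,0,0],[-1,0,0,0,0],[-1,0,0,0,0],[-1,0,0,0,0],[-1,0,0,0,0],[-1,0,0,0,0]], newtons=40)

```text
t: 8.47
eef_pos: [0.4671, -0.2254, 0.0406]
ee_rot: [-3.141, 0.0, -2.841]
force: [1.9, -1.5, -0.9]
width: 0.0202
```

Request:
apply_moves(moves=[[-1,0,0,0,0],[-1,0,0,0,0],[-1,0,0,0,0]])

```text
t: 8.72
eef_pos: [0.467, -0.2253, 0.0406]
ee_rot: [-3.141, 0.0, -2.841]
force: [0.4, -1.2, -2.2]
width: 0.0203
```

Request:
apply_moves(moves=[[-1,0,0,-0.004,0],[-1,0,0,-0.008,0],[-1,0,0,-0.012,0],[-1,0,0,-0.016,0],[-1,0,0,-0.02,0],[-1,0,0,-0.018,0],[-1,0,0,-0.012,0],[-1,0,0,-0.008,0],[-1,0,0,-0.004,0],[-1,0,0,0,0],[-1,0,0,0,0],[-1,0,0,0,0]])

```text
t: 9.72
eef_pos: [0.4662, -0.2251, 0.1416]
ee_rot: [3.141, -0.002, -2.841]
force: [-0.8, -0.1, -6.0]
width: 0.0205
```

```bash
cat > feel.py <<'E'
from h import *
F=[]
for i in range(6):
    p=eyes.grab_frame('wrist' if i<5 else 'scene'); s=arm.get_state(); F.append(np.r_[s['force'],s['moment'],s['joint_efforts']])
    if i==4: save(p,'feelw%.1f'%s['t'])
save(p,'feels%.1f'%s['t'])
print(np.mean(F,0).round(2),np.std(F,0).round(2)); togo((0.467,-.2253,.0406))
E
python3 feel.py; ls pics
```

```text
[-1.000e-01 -1.600e-01 -5.880e+00 -1.000e-02  0.000e+00  1.000e-02
 -0.000e+00 -4.254e+01  2.734e+01  6.890e+00 -6.000e-02 -0.000e+00] [0.57 0.26 0.47 0.04 0.03 0.03 0.   0.16 0.05 0.01 0.   0.  ]
t 10.02 pos [ 0.4667 -0.2252  0.1422] rot [ 3.1413e+00 -7.0000e-04 -2.8408e+00] q [-0.07  0.18 -0.45 -0.   -0.95 -1.2 ] F [-0.47 -0.11 -5.65] w 0.0207
tool d [-0.0003 -0.0002  0.1016] rows 2.4359582434342366
d0c.png
feels10.0.png
feelw10.0.png
s0c.png
scene0.png
side0.png
w1.png
w2.png
w3.png
w4.png
```

View pics/feelw10.0.png

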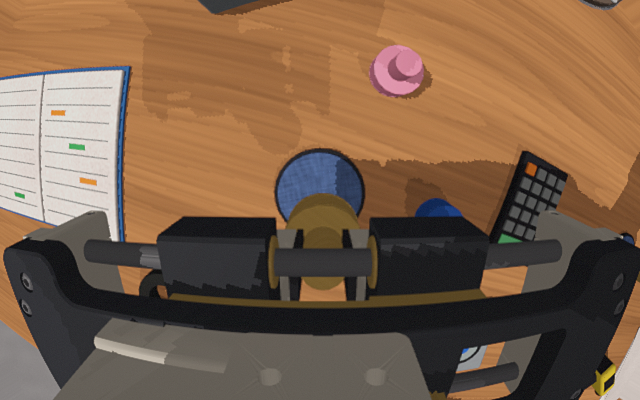

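Request:
apply_moves(moves=[[-1,0,0,0.008,0],[-1,0,0,0.016,0],[-1,0,0,0.02,0],[-1,0,0,0.02,0],[-1,0,0,0.014,0],[-1,0,0,0.008,0],[-1,0,0,0.005,0],[-1,0,0,0.003,0],[-1,0,0,0.002,0],[-1,0,0,0.002,0],[-1,0,0,0,0],[-1,0,0,0,0]])

```text
t: 11.02
eef_pos: [0.4672, -0.2253, 0.045]
ee_rot: [-3.141, 0.001, -2.841]
force: [0.1, 0.7, -5.3]
width: 0.0206
```

Request:
apply_moves(moves=[[-1,0,0,0.001,0],[-1,0,0,0.001,0],[-1,0,0,0,0],[-1,0,0,0,0]])

```text
t: 11.35
eef_pos: [0.4669, -0.2253, 0.0426]
ee_rot: [-3.142, 0.0, -2.841]
force: [0.5, -0.5, -5.6]
width: 0.021
```

Request:
apply_moves(moves=[[-1,0,0,0.001,0],[-1,0,0,0.001,0],[-1,0,0,0,0],[-1,0,0,0,0]])

```text
t: 11.68
eef_pos: [0.467, -0.2253, 0.0406]
ee_rot: [-3.141, 0.0, -2.841]
force: [-0.2, 0.8, -5.3]
width: 0.0204
```

Request:
apply_moves(moves=[[-1,0,0,0.001,0],[-1,0,0,0,0],[-1,0,0,0,0]])

```text
t: 11.93
eef_pos: [0.467, -0.2254, 0.0405]
ee_rot: [-3.141, 0.0, -2.84]
force: [-3.5, 2.0, 7.0]
width: 0.0203
```

Request:
apply_moves(moves=[[-1,0,0,-0.0005,0],[-1,0,0,0,0],[0.2,0,0,0,0],[0.2,0,0,0,0],[0.2,0,0,0,0],[0.2,0,0,0,0],[0.2,0,0,0,0],[0.2,0,0,0,0],[0.2,0,0,0,0]])

```text
t: 12.68
eef_pos: [0.467, -0.2253, 0.04]
ee_rot: [-3.142, 0.0, -2.841]
force: [0.5, 0.1, 0.2]
width: 0.0522
```

Request:
apply_moves(moves=[[0.2,0,0,-0.005,0],[0.2,0,0,-0.01,0],[0.2,0,0,-0.02,0],[0.2,0,0,-0.03,0],[0.2,0,0,-0.03,0],[0.2,0,0,-0.01,0],[0.2,0,0,0,0]])

```text
t: 13.27
eef_pos: [0.469, -0.2257, 0.1493]
ee_rot: [-3.138, 0.006, -2.84]
force: [0.4, 0.1, -0.3]
width: 0.0526
```

```bash
python3 wf.py .468 -.2252 w5; python3 -c "
from h import *
togo((.4315,.261,.147))"
```

```text
top 572 [ 0.4674 -0.2242  0.0701] ((467.63824462890625, -224.17086791992188), 11.156498908996582)
stem 114 [ 0.4682 -0.224 ]
base 124 [ 0.4685 -0.2239]
t 13.32 pos [ 0.4679 -0.2254  0.1472] rot [-3.14    0.0039 -2.8408] q [-0.07  0.17 -0.44  0.   -0.95 -1.2 ] F [ 0.53 -0.58 -1.3 ] w 0.053
tool d [0.0002 0.0003 0.1062] rows 2.547461502847894
t 13.32 pos [ 0.4679 -0.2254  0.1472] rot [-3.14    0.0039 -2.8408] q [-0.07  0.17 -0.44  0.   -0.95 -1.2 ] F [ 0.53 -0.58 -1.3 ] w 0.053
tool d [-1.094e-01  4.753e-01 -1.000e-04] rows 11.696334526822707
```

View pics/w5.png

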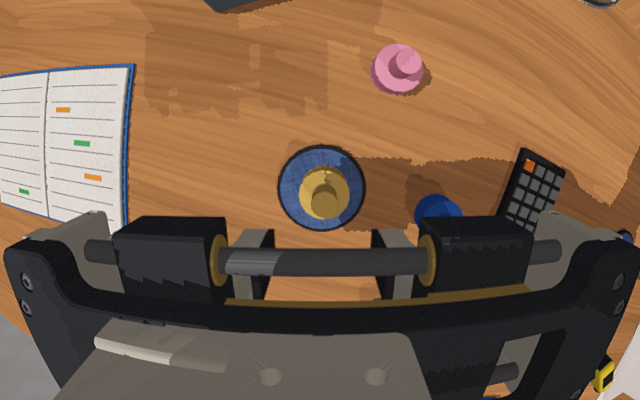

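Request:
apply_moves(moves=[[1,-0.0078,0.034,0,0],[1,-0.0078,0.034,0,0],[1,-0.0078,0.034,0,0],[1,-0.0078,0.034,0,0],[1,-0.0078,0.034,0,0],[1,-0.0078,0.034,0,0],[1,-0.0078,0.034,0,0],[1,-0.0078,0.034,0,0],[1,-0.0078,0.034,0,0],[1,-0.0078,0.034,0,0],[1,-0.0078,0.034,0,0],[1,-0.0078,0.034,0,0]])

```text
t: 14.32
eef_pos: [0.4343, 0.1934, 0.1443]
ee_rot: [-3.141, -0.001, -2.841]
force: [0.9, -0.7, -0.7]
width: 0.0876
```

Request:
apply_moves(moves=[[1,-0.0078,0.034,0,0],[1,-0.0078,0.033,0,0],[1,0,0,0,0],[1,0,0,0,0],[1,0,0,0,0]])

```text
t: 14.73
eef_pos: [0.4297, 0.2602, 0.144]
ee_rot: [-3.14, -0.002, -2.84]
force: [-0.4, -0.5, 0.8]
width: 0.0878
```

```bash
python3 wf.py .4315 .261 w6
```

```text
top 596 [0.4314 0.263  0.0701] ((431.7653503417969, 263.3021545410156), 11.123316764831543)
stem 133 [0.432  0.2632]
base 125 [0.4321 0.2633]
t 14.78 pos [0.4299 0.2598 0.1443] rot [-3.1407e+00 -1.6000e-03 -2.8411e+00] q [ 0.94  0.15 -0.48 -0.   -0.95 -2.21] F [ 0.12 -0.67  0.16] w 0.0878
tool d [-0.0021  0.0008  0.1033] rows 2.4777505730089975
```

View pics/w6.png

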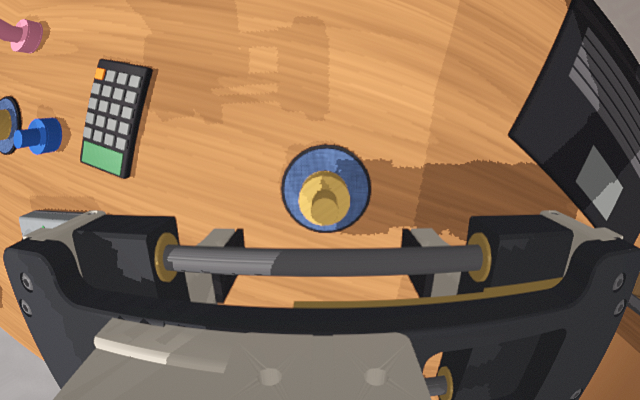

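Request:
apply_moves(moves=[[1,-0.0022,0.002,0,0],[1,0,0,0.025,0],[1,0,0,0.03,0],[1,0,0,0.025,0],[1,0,0,0.016,0],[1,0,0,0.007,0],[1,0,0,0,0],[1,0,0,0,0],[1,0,0,0,0]], newtons=40)

```text
t: 15.53
eef_pos: [0.4327, 0.2638, 0.0432]
ee_rot: [3.141, 0.002, -2.841]
force: [-0.4, -0.2, 0.6]
width: 0.0877
```

```bash
python3 wf.py .4315 .2625 w7
```

```text
top 376 [0.4293 0.2623 0.0698] ((431.7405700683594, 263.0284729003906), 11.36827278137207)
stem 509 [0.4319 0.263 ]
base 454 [0.4321 0.2631]
t 15.58 pos [0.4327 0.2639 0.0433] rot [ 3.1404e+00  1.9000e-03 -2.8409e+00] q [ 0.94  0.29 -0.59  0.   -0.7  -2.21] F [0.24 0.   0.39] w 0.0876
tool d [ 0.0015 -0.001   0.0023] rows 0.07104004512530633
```

View pics/w7.png

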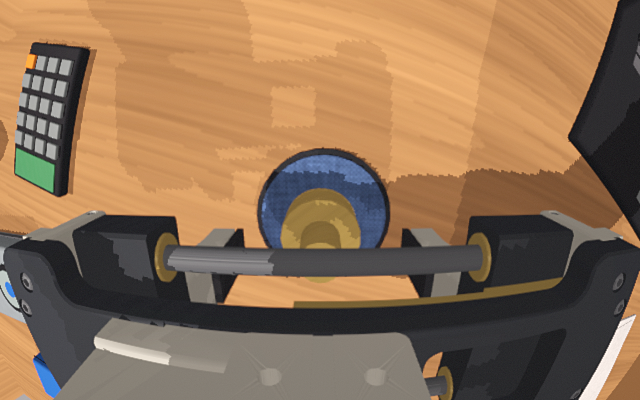

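Centred between the fingers (weight at px ~321,240). Close.

Request:
apply_moves(moves=[[-1,0.001,-0.001,0.002,0],[-1,0,0,0,0],[-1,0,0,0,0],[-1,0,0,0,0],[-1,0,0,0,0],[-1,0,0,0,0],[-1,0,0,0,0],[-1,0,0,0,0],[-1,0,0,0,0],[-1,0,0,0,0],[-1,0,0,0,0],[-1,0,0,0,0]], newtons=40)

```text
t: 16.58
eef_pos: [0.4313, 0.2621, 0.04]
ee_rot: [-3.142, -0.0, -2.841]
force: [0.7, 0.0, -1.1]
width: 0.0205
```

Request:
apply_moves(moves=[[-1,0,0,0,0],[-1,0,0,0,0],[-1,0,0,0,0]])

```text
t: 16.83
eef_pos: [0.4313, 0.262, 0.04]
ee_rot: [-3.142, -0.0, -2.841]
force: [0.2, 0.6, -0.4]
width: 0.0207
```

Request:
apply_moves(moves=[[-1,0,0,-0.004,0],[-1,0,0,-0.008,0],[-1,0,0,-0.012,0],[-1,0,0,-0.016,0],[-1,0,0,-0.02,0],[-1,0,0,-0.018,0],[-1,0,0,-0.012,0],[-1,0,0,-0.008,0],[-1,0,0,-0.004,0],[-1,0,0,0,0],[-1,0,0,0,0],[-1,0,0,0,0]])

```text
t: 17.83
eef_pos: [0.4308, 0.2616, 0.1412]
ee_rot: [-3.141, -0.001, -2.841]
force: [0.1, 0.0, -2.9]
width: 0.0205
```

```bash
python3 feel.py; ls pics/feel*
```

```text
[ 2.000e-01 -2.000e-01 -3.050e+00  2.000e-02  1.000e-02  0.000e+00
 -0.000e+00 -3.933e+01  2.621e+01  6.400e+00 -9.000e-02 -0.000e+00] [0.5  0.37 0.38 0.03 0.02 0.02 0.   0.16 0.05 0.01 0.   0.  ]
t 18.13 pos [0.4312 0.2619 0.1417] rot [-3.1412e+00 -7.0000e-04 -2.8408e+00] q [ 0.94  0.15 -0.48 -0.   -0.94 -2.21] F [ 0.83  0.32 -3.24] w 0.0202
tool d [ 0.1101 -0.4759  0.1014] rows 11.963753474250929
pics/feels10.0.png
pics/feels18.1.png
pics/feelw10.0.png
pics/feelw18.1.png
```

Request:
apply_moves(moves=[[-1,0,0,0.008,0],[-1,0,0,0.016,0],[-1,0,0,0.02,0],[-1,0,0,0.02,0],[-1,0,0,0.014,0],[-1,0,0,0.008,0],[-1,0,0,0.005,0],[-1,0,0,0.003,0],[-1,0,0,0.002,0],[-1,0,0,0.002,0],[-1,0,0,0,0],[-1,0,0,0,0]])

```text
t: 19.13
eef_pos: [0.4315, 0.2623, 0.0445]
ee_rot: [3.141, 0.001, -2.841]
force: [-0.6, -0.0, -3.3]
width: 0.0206
```

Request:
apply_moves(moves=[[-1,0,0,0.001,0],[-1,0,0,0.001,0],[-1,0,0,0.001,0],[-1,0,0,0,0],[-1,0,0,0,0]])

```text
t: 19.55
eef_pos: [0.4313, 0.262, 0.041]
ee_rot: [-3.142, -0.0, -2.841]
force: [-0.9, 0.5, -2.9]
width: 0.0207
```

Request:
apply_moves(moves=[[-1,0,0,0.001,0],[-1,0,0,0,0],[-1,0,0,0,0]])

```text
t: 19.8
eef_pos: [0.4313, 0.2621, 0.0401]
ee_rot: [3.142, 0.0, -2.841]
force: [0.5, -0.1, -2.3]
width: 0.0205
```

Request:
apply_moves(moves=[[-1,0,0,0.0005,0],[-1,0,0,0,0],[-1,0,0,0,0]])

```text
t: 20.05
eef_pos: [0.4314, 0.2621, 0.04]
ee_rot: [3.142, 0.0, -2.841]
force: [-3.0, -1.1, 4.4]
width: 0.0204
```

Seated. Release and rise.

Request:
apply_moves(moves=[[0.2,0,0,0,0],[0.2,0,0,0,0],[0.2,0,0,0,0],[0.2,0,0,0,0],[0.2,0,0,0,0],[0.2,0,0,0,0],[0.2,0,0,0,0]])

```text
t: 20.63
eef_pos: [0.4313, 0.2621, 0.0395]
ee_rot: [-3.142, -0.0, -2.841]
force: [0.0, -0.9, 0.1]
width: 0.052
```

Request:
apply_moves(moves=[[0.2,0,0,-0.005,0],[0.2,0,0,-0.01,0],[0.2,0,0,-0.02,0],[0.2,0,0,-0.03,0],[0.2,0,0,-0.03,0],[0.2,0,0,-0.01,0],[0.2,0,0,0,0],[0.2,0,0,0,0]])

```text
t: 21.3
eef_pos: [0.4315, 0.2624, 0.1457]
ee_rot: [3.14, 0.002, -2.841]
force: [-0.8, 0.3, -1.1]
width: 0.0526
```

```bash
python3 wf.py .4315 .2625 w8; python3 -c "
from h import *
togo((.468,-.2249,.144))"
```

```text
top 595 [0.4314 0.263  0.0701] ((431.82806396484375, 263.4137268066406), 11.335588455200195)
stem 126 [0.4319 0.2633]
base 119 [0.4322 0.2633]
t 21.35 pos [0.431  0.2619 0.1446] rot [ 3.1411e+00  1.0000e-04 -2.8411e+00] q [ 0.94  0.15 -0.47 -0.   -0.95 -2.21] F [0.23 0.82 0.3 ] w 0.0522
tool d [-0.0007  0.0004  0.1036] rows 2.4853072491589265
t 21.35 pos [0.431  0.2619 0.1446] rot [ 3.1411e+00  1.0000e-04 -2.8411e+00] q [ 0.94  0.15 -0.47 -0.   -0.95 -2.21] F [0.23 0.82 0.3 ] w 0.0522
tool d [ 1.087e-01 -4.759e-01  4.000e-04] rows 11.706779657734124
```

View pics/w8.png

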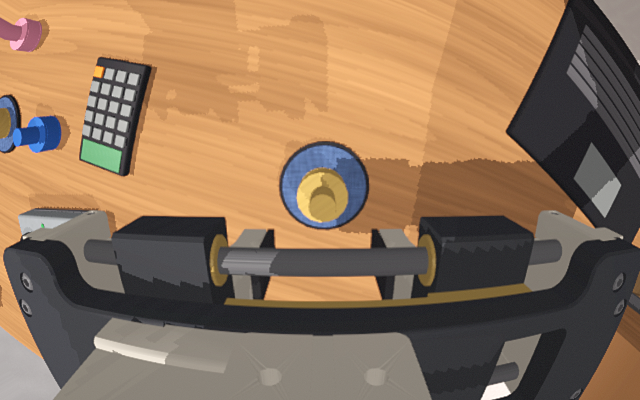

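The light weight stands upright on its saucer (px 323,188). Back to the heavy one.

Request:
apply_moves(moves=[[0.4,0.0078,-0.034,0,0],[0.4,0.0078,-0.034,0,0],[0.4,0.0078,-0.034,0,0],[0.4,0.0078,-0.034,0,0],[0.4,0.0078,-0.034,0,0],[0.4,0.0078,-0.034,0,0],[0.4,0.0078,-0.034,0,0],[0.4,0.0078,-0.034,0,0],[0.4,0.0078,-0.034,0,0],[0.4,0.0078,-0.034,0,0],[0.4,0.0078,-0.034,0,0],[0.4,0.0078,-0.034,0,0]])

```text
t: 22.35
eef_pos: [0.4617, -0.1571, 0.1434]
ee_rot: [3.141, -0.002, -2.841]
force: [1.0, -0.3, 0.4]
width: 0.0614
```

Request:
apply_moves(moves=[[0.4,0.0078,-0.034,0,0],[0.4,0.0075,-0.034,0,0],[0.4,0,0,0,0],[0.4,0,0,0,0],[0.4,0,0,0,0]])

```text
t: 22.77
eef_pos: [0.4673, -0.2248, 0.1433]
ee_rot: [3.14, -0.002, -2.842]
force: [0.3, -0.0, -0.3]
width: 0.0613
```

```bash
python3 wf.py .4675 -.2250 w9
```

```text
top 601 [ 0.4675 -0.2243  0.0701] ((467.6748962402344, -224.0223846435547), 11.195330619812012)
stem 129 [ 0.4681 -0.224 ]
base 123 [ 0.4684 -0.224 ]
t 22.82 pos [ 0.4677 -0.2243  0.1437] rot [ 3.1407e+00 -1.6000e-03 -2.8408e+00] q [-0.07  0.18 -0.44 -0.   -0.95 -1.2 ] F [0.06 1.55 0.21] w 0.0616
tool d [ 0.0002 -0.0007  0.1027] rows 2.4627118856804513
```

Request:
apply_moves(moves=[[0.4,0,-0.0005,0.01,0],[0.4,0,0,0.025,0],[0.4,0,0,0.03,0],[0.4,0,0,0.02,0],[0.4,0,0,0.012,0],[0.4,0,0,0.006,0],[0.4,0,0,0,0],[0.4,0,0,0,0],[0.4,0,0,0,0]], newtons=40)

```text
t: 23.57
eef_pos: [0.4693, -0.225, 0.0424]
ee_rot: [-3.141, 0.001, -2.84]
force: [-0.3, 0.1, 0.4]
width: 0.0617
```

```bash
python3 wf.py .4675 -.2250 w10
```

```text
top 391 [ 0.4678 -0.2241  0.0699] ((479.49713134765625, -220.93511962890625), 31.144939422607422)
stem 522 [ 0.4682 -0.2241]
base 448 [ 0.4684 -0.2241]
t 23.62 pos [ 0.4693 -0.2251  0.0425] rot [-3.1408e+00  1.7000e-03 -2.8401e+00] q [-0.07  0.31 -0.56  0.   -0.71 -1.2 ] F [-0.1   0.61 -0.1 ] w 0.0615
tool d [0.0017 0.0006 0.0015] rows 0.057136085782373794
```

Request:
apply_moves(moves=[[0.4,0.001,0.0005,0.001,0],[-1,0,0,0,0],[-1,0,0,0,0],[-1,0,0,0,0],[-1,0,0,0,0],[-1,0,0,0,0],[-1,0,0,0,0],[-1,0,0,0,0],[-1,0,0,0,0],[-1,0,0,0,0],[-1,0,0,0,0]], newtons=40)

```text
t: 24.53
eef_pos: [0.4674, -0.2252, 0.0405]
ee_rot: [-3.142, -0.0, -2.841]
force: [-1.1, -1.3, 0.2]
width: 0.0206
```

Request:
apply_moves(moves=[[-1,0,0,-0.004,0],[-1,0,0,-0.008,0],[-1,0,0,-0.012,0],[-1,0,0,-0.016,0],[-1,0,0,-0.02,0],[-1,0,0,-0.02,0],[-1,0,0,-0.02,0],[-1,0,0,-0.018,0],[-1,0,0,-0.012,0],[-1,0,0,-0.006,0],[-1,0,0,0,0],[-1,0,0,0,0]])

```text
t: 25.53
eef_pos: [0.4668, -0.2248, 0.1761]
ee_rot: [3.141, -0.0, -2.841]
force: [-0.4, -0.2, -6.2]
width: 0.0208
```

```bash
python3 feel.py; python3 -c "
from h import *
togo((.589,-.0155,.175))"
```

```text
[ 2.40e-01  3.00e-02 -5.85e+00  1.00e-02  1.00e-02 -1.00e-02  1.00e-02
 -4.15e+01  2.90e+01  7.30e+00 -6.00e-02  0.00e+00] [0.63 0.31 0.36 0.05 0.02 0.05 0.01 0.31 0.25 0.06 0.01 0.  ]
t 25.83 pos [ 0.467  -0.225   0.1758] rot [ 3.1409e+00 -1.4000e-03 -2.8409e+00] q [-0.07  0.14 -0.4  -0.   -1.03 -1.2 ] F [ 0.34 -0.17 -6.16] w 0.0203
tool d [-1.000e-04 -3.000e-04  1.352e-01] rows 3.2413561681079597
t 25.83 pos [ 0.467  -0.225   0.1758] rot [ 3.1409e+00 -1.4000e-03 -2.8409e+00] q [-0.07  0.14 -0.4  -0.   -1.03 -1.2 ] F [ 0.34 -0.17 -6.16] w 0.0203
tool d [-0.1786  0.164   0.0006] rows 5.815052071482873
```

Request:
apply_moves(moves=[[-1,-0.0064,0.0059,0,0],[-1,-0.0128,0.0117,0,0],[-1,-0.0191,0.0176,0,0],[-1,-0.0255,0.0234,0,0],[-1,-0.0255,0.0234,0,0],[-1,-0.0255,0.0234,0,0],[-1,-0.0255,0.0234,0,0],[-1,-0.0191,0.0176,0,0],[-1,-0.0128,0.0117,0,0],[-1,-0.0064,0.0059,0,0],[-1,0,0,0,0],[-1,0,0,0,0]])

```text
t: 26.83
eef_pos: [0.589, -0.0155, 0.176]
ee_rot: [3.142, -0.001, -2.84]
force: [-0.4, -0.4, -6.1]
width: 0.0206
```

```bash
cat > fin.py <<'E'
from h import *
from scipy.optimize import least_squares
togo((.589,-.0155,.1745))
for n in ['scene','side']:
    p=eyes.grab_frame(n); save(p,n+'9'); W=world(p).reshape(-1,3); c=p['color'].reshape(-1,3).astype(int)
    d=np.hypot(W[:,0]-.589,W[:,1]+.0155); br=(c[:,0]>c[:,2]*1.5)&(d<.04)&(W[:,2]>.1)&(W[:,2]<.22)
    Q=W[br]; print(n,len(Q),'z',np.percentile(Q[:,2],[1,5,50,95,99]).round(4))
    Q=Q[(Q[:,2]>Q[:,2].min()+.005)&(Q[:,2]<Q[:,2].min()+.026)]
    g=(.589,-.0155)
    print(least_squares(lambda x:np.hypot(Q[:,0]-x[0],Q[:,1]-x[1])-.023,g,loss='soft_l1',f_scale=.002).x.round(4))
    for lo,hi in [(.15,.16),(.16,.17)]:
        q=W[br&(W[:,2]>lo)&(W[:,2]<hi)]
        if len(q)>5: print(lo,least_squares(lambda x:np.hypot(q[:,0]-x[0],q[:,1]-x[1])-.023,g).x.round(4))
    a=cv2.imread('pics/%s9.png'%n);cv2.imwrite('pics/%s9c.png'%n,cv2.resize(a[110:310,110:510],(800,400),interpolation=cv2.INTER_CUBIC))
p=eyes.grab_frame('wrist');save(p,'w11')
W=world(p,True);c=p['color'].astype(int)
E
python3 fin.py
```

```text
t 26.83 pos [ 0.589  -0.0155  0.176 ] rot [ 3.1415e+00 -1.3000e-03 -2.8403e+00] q [ 0.31  0.26 -0.25 -0.   -1.06 -1.57] F [-0.39 -0.42 -6.12] w 0.0206
tool d [-0.     -0.      0.0015] rows 0.03682604144648622
scene 358 z [0.1429 0.1464 0.171  0.2041 0.2074]
[ 0.5877 -0.017 ]
0.15 [ 0.5877 -0.017 ]
0.16 [ 0.5881 -0.017 ]
side 251 z [0.1426 0.1452 0.1674 0.1947 0.2041]
[ 0.5904 -0.0161]
0.15 [ 0.5901 -0.0161]
0.16 [ 0.5911 -0.0158]
```

View pics/scene9c.png

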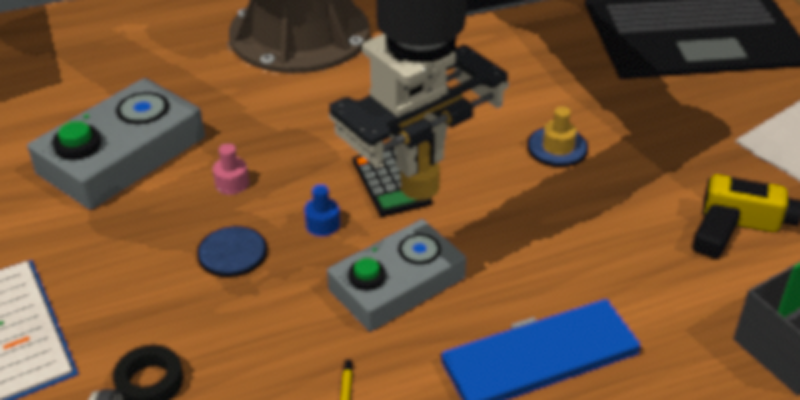

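View pics/side9c.png

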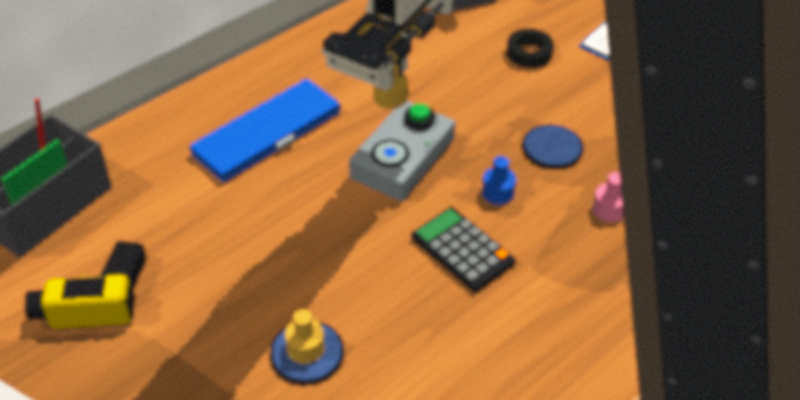

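View pics/w11.png

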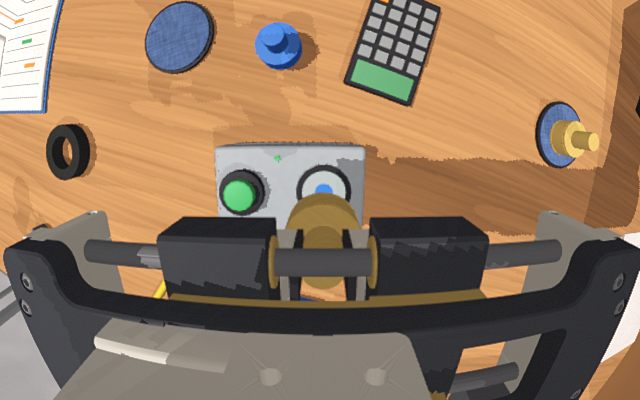

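Request:
apply_moves(moves=[[-1,0,0,0.001,0],[-1,0,0,0,0],[-1,0,0,0,0],[-1,0,0,0,0],[-1,0,0,0,0],[-1,0,0,0,0]])

```text
t: 27.48
eef_pos: [0.5894, -0.0156, 0.1756]
ee_rot: [3.142, 0.0, -2.841]
force: [-0.1, -0.3, -5.7]
width: 0.0207
```

```bash
python3 -c "
from h import *
togo((.589,-.0155,.1745)); job.job_done()"
```

```text
t 27.48 pos [ 0.5894 -0.0156  0.1756] rot [ 3.1416e+00  1.0000e-04 -2.8409e+00] q [ 0.3   0.26 -0.25 -0.   -1.06 -1.57] F [-0.08 -0.32 -5.72] w 0.0207
tool d [0.0003 0.0002 0.0011] rows 0.028329411825631264
the job is handed in; nothing more can be done
```

The job is done and handed in at about 27 s. The gripper is holding the heavier weight upright and still, centred over the camera's window.

- **Button:** I pressed it down to its stop: it stopped moving at about 6 mm and the force rose to 21 N. It sprang back, and its top measured 0.062 m both before and after.
- **Weights:** Each was lifted about 10 cm. The right one pulled about 5.9 N (0.60 kg) and the left one about 3.05 N (0.31 kg), so the right one is the heavier.
- **Lighter weight:** I set it back on its saucer with the contact felt before letting go. The last pictures show it upright there.
- **Final hold:** The weight's underside is about 10 cm above the window. Its centre measured about (0.589, -0.0165) and the window about (0.5895, -0.017).

The scene and wrist cameras disagreed by 1–2 mm on the weight positions, which is within their calibration. In the last pictures, the other things that were in view looked undisturbed; I checked that by eye, not by measuring.

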